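# Put the cordless handpiece back on its charging dock

### The job

Put the grey cordless polishing handpiece back on its charging dock: press it down into both spring clips with its socket end (blue band) towards the plug but clear of it, then slide it along in the clips onto the plug until it stops against the face of the plug block, and let go. The plug block is clamped at a different place each day, so feel for the stop; be gentle with the dock (never push on the plug block with more than 15 N, nor on a saddle under the clips with more than 30 N) and leave the other things on the bench where they are.

Things in the scene. Friction and masses are not known exactly. Their poses are not given: they have to be found in the camera images.
- dock: Black charging dock, fixed. Origin on the bench; x runs along the handpiece's channel to the plug, y across, z up. Base 206 x 70 mm (x -82..+124), top 14 mm up. Clips at x = -61 and +36 mm; between them (x -55..+30) nothing rises over 14 mm: room for fingers. Press the handpiece in with its middle near x = -26 mm (socket face at +54), clear of the plug, then slide it on 16 to 36 mm to the stop.
- clip_rear (a point): C-shaped spring-steel clip at dock x = -61 mm, 12 mm long in x, 32 mm wide, mouth up, flared lips up to 51 mm over the bench. This point is where the barrel's axis lies when home on the saddle: y = 0, 34 mm over the bench. Pressing into both clips takes about 9 to 20 N downwards in all; it snaps over some 5 mm above home. Past home, pressing only loads the saddles.
- clip_front (a point): The other clip, the same, at dock x = +36 mm, next to the plug; the point again on the seated axis, 34 mm up. A seated handpiece slides along x in the two clips against 5 to 12 N, more if it is pressed down or sideways meanwhile; the stop shows as a rise above that.
- plug_rails (a point): Fixed point on the dock at x = +80 mm, 34 mm up: middle of the plug block's range. The black plug block (42 mm wide, top 55 mm up, brass thumb screw) is clamped with its face, the stop, anywhere from x = +70 to +90 mm: no reading tells where. From the face a brass plug, 6.4 mm thick, sticks out 8 mm to -x and round it a copper contact ring, 3 mm, on a 1 to 2 N spring.
- handpiece_center (a point): Middle of the grey handpiece's round barrel, on its axis (12 mm over the bench as it lies). Barrel diameter 24 mm, 160 mm long, 0.13 to 0.21 kg; grasp it across the barrel near this point. Its x axis points along the barrel to the socket end. It lies on its barrel and the six-sided nose nut.
- handpiece_socket (a point): Centre of the flat rear face of the handpiece, 80 mm from the middle: aluminium end next to a blue band, with the 9.4 mm wide, 10 mm deep charging socket.
- handpiece_nose (a point): On the barrel's axis 80 mm from the middle at the other end, where the aluminium nose nut begins; nut and collet stick out another 38 mm.
- jar_center (a point): Small dark blue jar with a white cap, diameter 40, 54 mm high, a bystander: its centre.
- hammer_center (a point): Small hammer with a wooden, red-ended handle, 214 mm long, 25 mm high, lying at the bench's front, a bystander: its middle.

How it is judged:
On the way, in this order (a step that is already met when the one before it is completed fails the run):
1. the handpiece is pressed home in both clips, socket end to the plug, still clear of the plug block (z of handpiece_socket in the frame of dock between 0.032 and 0.036 m and y of handpiece_socket in the frame of dock between -0.002 and 0.002 m and z of handpiece_nose in the frame of dock between 0.032 and 0.036 m and y of handpiece_nose in the frame of dock between -0.002 and 0.002 m and x of handpiece_socket in the frame of dock above 0.036 m and distance between handpiece_socket and plug_block_c0 above 0.02 m), for 0.1 s.
2. it is slid onto the plug up to the stop (z of handpiece_socket in the frame of dock between 0.032 and 0.036 m and y of handpiece_socket in the frame of dock between -0.002 and 0.002 m and z of handpiece_nose in the frame of dock between 0.032 and 0.036 m and y of handpiece_nose in the frame of dock between -0.002 and 0.002 m and distance between handpiece_socket and plug_block_c0 below 0.017 m), for 0.1 s.
At the end, for the whole second after the job is handed in: The handpiece lies home in both clips with its socket end to the plug (both ends of its barrel within 2 mm of the seated axis, sideways and in height) and is against the stop: its rear face within 2 mm of the plug block's face (all of step 2 and x of handpiece_socket in the frame of dock above 0.036 m); the robot touches nothing.
It fails at once if the plug block is pushed with more than 15 N (contact force between plug_block_c0 and anything else above 15 N).
It fails at once if a saddle under the clips is pressed with more than 30 N (contact force between any of dock_c5, dock_c6 and anything else above 30 N).
It fails at once if the blue jar is moved by more than 20 mm (distance of jar_center from where it was at the start of the episode above 0.02 m).
It fails at once if the hammer is moved by more than 20 mm (distance of hammer_center from where it was at the start of the episode above 0.02 m).
It also fails if it takes over 72 s, if anything falls off the work surface, if the arm or the gripper's body presses on something with over 40 N, if the wrist force passes 120 N, or if a joint passes its speed limit or range.

### The arm

A 6-joint arm with a two-finger parallel gripper is mounted at the origin on a cart in front of the work surface, level with it; the furniture and walls round the work are solid. World frame = base frame: x ahead of the robot, y to its left, z up, the work surface at z = 0. Lengths are in m, angles in rad, forces in N, time in s.
With the tool pointing down it reaches from about 0.35 to 0.775 m from the base axis. Payload 7.3 kg.
Tool frame: the origin (TCP) lies at the centre of the arm's flange, where the gripper is bolted on; the fingertips stand 178 mm ahead of it and the grasp point (between the pads) lies 159 mm ahead of it; z points along the fingers, y is the line along which they close (so a half turn about z gives the same grasp; the last joint's range is limited). The gripper opens to 92 mm and grips with 3 to 60 N. Pads are 19 mm wide; open, the fingers measure 130 mm over their backs; the gripper's body (75 mm by 190 mm) begins 47 mm behind the grasp point.
Start: joints at [-1.438, 0.342, 1.524, -0, 1.275, -0.146], TCP at [0.145, -0.505, 0.405] pointing down, gripper open.
Joint ranges: [-2.53, 2.53], [-0.77, 2.02], [0.04, 2.7], [-1, 4.14], [0.28, 2.66], [-3.11, 3.11]. Speed limits (rad/s): [2.57, 2.57, 3.14, 3.14, 3.14, 3.14].

### API

Orientations are given as [roll, pitch, yaw] about the fixed x, y, z axes, in that order (R = Rz(yaw) Ry(pitch) Rx(roll)).
In Python, from cell import telemetry, vision, ticket gives the robot as it stands.
- The arm moves only by the shell command python3 -m crank 'ROWS' [FORCE]. ROWS is JSON, a list of rows, each a list of 5 numbers: the gripper command: -1 is shut, 1 is fully open, values between are in proportion, then the shift along the tool's x, y, z in mm, then the turn about the tool's z in rad. In form: [[fingers, dx, dy, dz, roll], ...]. A call has 1 to 12 rows; each row is the pose to reach, as a shift and turn from the pose commanded when the call began, along the tool's axes at that moment; what a row does not reach only later rows make up. A row lasts 1/12 s, in which the tool goes at most 41.7 mm and 7.16 degrees, less where a joint would pass 70% of its speed; a pose out of reach is approached as far as the arm can. A call with a gripper value outside its range is refused whole. The fingers move at their own pace and stop on an object; FORCE is the grip in N (left out, the last holds). Time passes only in rows, so rows that repeat a pose let the fingers close. It gives the time, the measured TCP pose, the force, the opening and the grip force at its end, in the units of the state.
- telemetry.observe(): the state, without advancing time (a new reading comes with each control period).
- vision.read_camera(name): name is "scene" or "side" or "wrist"; returns (picture, depth): 480x640x3 uint8, red, green, blue; 480x640 float32, m along the optical axis (not along the pixel's ray), 0 where there is no reading.
- vision.get_calibration(name): a dict with "camera_matrix" (3x3 intrinsics, pixels), "rvec" (rotation vector, rad) and "tvec" (3), from world to camera coordinates, as OpenCV has them. Camera axes: x right, y down, z forward; pixel columns grow to the right and rows downward; lengths in m; the calibration is good to about 2 mm. A picture is of the moment at which its call begins: read the wrist's pose just before it. get_calibration takes no time and is no camera call; for the wrist camera it gives the pose at the moment of the call.
- ticket.hand_in(): hands the job in; it is judged then, once.
The state is a dict: "time": time; "qpos": joint angles; "qvel": joint speeds; "joint_efforts": joint torques, N m; "tool_pos": TCP position; "tool_rot": TCP orientation; "contact_force": force on the tool from outside, world axes, zero at the start; "torque": the same for the moment, N m; "opening": finger opening in m; "grip_force": force on a finger pad.
Only numpy, scipy, OpenCV 4.12 (cv2) and the standard library are available. Lean on these libraries where they do the work, as an engineer would, in place of code of your own. Each camera call takes 0.05 s, during which the arm holds its last target. There are 200 camera calls.

## Working session

There is one attempt and no reset: what is moved stays moved. The work goes in short steps, Python scripts to look and compute and a shell command to move; the robot and the scene stay as the last step left them, time stands still between calls to the robot, and variables do not carry over. Pictures are saved under pics/ and viewed, at most 12 in all, crops included, and the job is handed in when it is done.

```bash
mkdir -p pics; ls; cat > h.py <<'E'
import numpy as np,cv2
from cell import telemetry,vision,ticket
from scipy.spatial.transform import Rotation as Ro
def snap(n,f):
    im,d=vision.read_camera(n); c=vision.get_calibration(n)
    cv2.imwrite(f'pics/{f}.png',im[:,:,::-1]); np.savez(f'pics/{f}.npz',d=d,K=c['camera_matrix'],r=c['rvec'],t=c['tvec'],im=im)
def px(f,u,v,z=None):
    a=np.load(f'pics/{f}.npz'); R=cv2.Rodrigues(a['r'])[0]; t=a['t'].ravel()
    ray=np.linalg.inv(a['K'])@[u,v,1]; C=-R.T@t; w=R.T@ray
    if z is None:
        return C+w*a['d'][int(round(v)),int(round(u))]
    return C+w*(z-C[2])/w[2]
E
python3 - <<'E'
from h import *
print(telemetry.observe())
snap('scene','s0'); snap('side','d0')
E
```

```text
pics
{'time': 0.0, 'qpos': array([-1.43803176e+00,  3.42741999e-01,  1.52501265e+00, -1.89960850e-06,
        1.27536154e+00, -1.45991990e-01]), 'qvel': array([ 0.0016345 , -0.00036023, -0.0006739 ,  0.00024391,  0.00127308,
        0.00090192]), 'joint_efforts': array([ 2.26861830e-04, -4.31240916e+01, -2.44219261e+01,  7.17903790e-02,
        5.59670012e-02, -1.20004215e-04]), 'tool_pos': array([ 0.14446762, -0.50460116,  0.40403626]), 'tool_rot': array([-3.14008506e+00, -2.19837179e-04,  2.78756941e-01]), 'contact_force': array([-0.36065153,  0.22075998,  0.79281669]), 'torque': array([ 0.02209081, -0.01374304, -0.03720484]), 'grip_force': 0.0, 'opening': 0.09156384536386682}
```

View pics/s0.png

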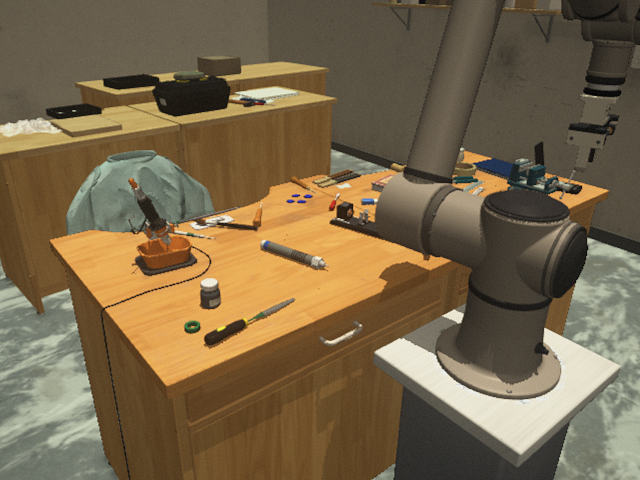

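View pics/d0.png

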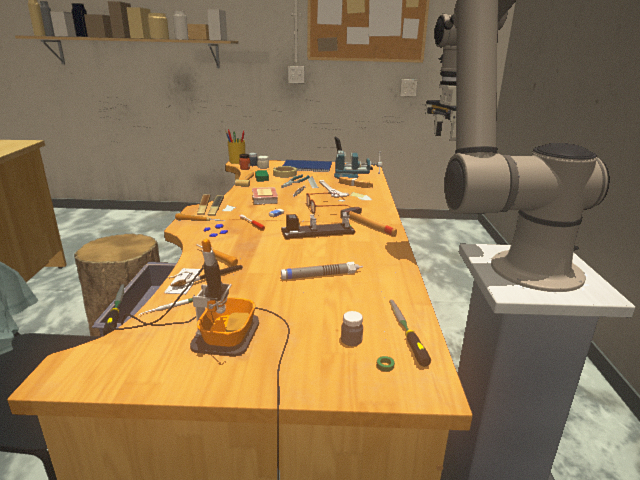

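The side view shows the handpiece with its blue socket end at about (284,273) and its nose at about (352,269). The dock spans x 283–355 around v 230, with the plug block at (292,224) and clips near (313,222) and (346,220). The jar is at (352,328) and the hammer at (372,222).

```bash
python3 - <<'E'
from h import *
for n,u,v in [('sock',285,271),('mid',318,269),('nose',350,266),('jar',352,318),('ham',372,222)]:
    print(n,px('d0',u,v),px('d0',u,v,.024))
for n,u,v,z in [('front base L',284,236,.014),('front base R',354,234,.014),('block top',292,217,.055),('clipF',313,213,.051),('clipR',346,211,.051)]:
    print(n,px('d0',u,v),px('d0',u,v,z))
for n,u,v in [('sock',266,242),('nose',318,262)]: print(n,px('s0',u,v),px('s0',u,v,.024))
a=np.load('pics/d0.npz');print(-cv2.Rodrigues(a['r'])[0].T@a['t'].ravel())
E
```

```text
sock [0.61187375 0.08971448 0.02209505] [0.61145798 0.09339301 0.024     ]
mid [0.53699785 0.07362559 0.02157341] [0.53685024 0.07838825 0.024     ]
nose [0.46211845 0.04802423 0.01905305] [0.46259266 0.05794696 0.024     ]
jar [0.46714417 0.32233274 0.05242763] [0.46453569 0.2785442  0.024     ]
ham [ 0.38901362 -0.25041556  0.01823101] [ 0.39044489 -0.23527457  0.024     ]
front base L [ 0.64022031 -0.15043158  0.00717003] [ 0.63838043 -0.13430156  0.014     ]
front base R [ 0.44313093 -0.20206935 -0.00200562] [ 0.44520848 -0.16331014  0.014     ]
block top [ 0.61984397 -0.17597769  0.05467411] [ 0.61976175 -0.17510678  0.055     ]
clipF [ 5.69740975e-01 -3.64568010e-01 -1.03711915e-04] [ 0.56340773 -0.22366813  0.051     ]
clipR [ 0.46509303 -0.3251193   0.02391958] [ 0.46754563 -0.24892451  0.051     ]
sock [0.60092993 0.08733968 0.02642868] [0.60520687 0.08455739 0.024     ]
nose [0.45070201 0.04398803 0.01992757] [0.44468486 0.04890978 0.024     ]
[0.50802162 1.00854297 0.49791707]
```

```bash
python3 -m crank '[[1,38,-18,0,0],[1,76,-36,0,0],[1,114,-54,0,0],[1,152,-72,0,0],[1,190,-90,0,0],[1,228,-108,0,0],[1,266,-126,0,0],[1,304,-144,0,0],[1,342,-162,0,0],[1,380,-180,0,0],[1,416,-198,0,0],[1,416,-198,0,0]]'
python3 - <<'E'
from h import *
o=telemetry.observe();print(o['tool_pos'],o['tool_rot'],o['time'])
snap('wrist','w1')
a=np.load('pics/w1.npz');R=cv2.Rodrigues(a['r'])[0];print(-R.T@a['t'].ravel(),R,a['K'])
E
```

```text
time: 1.1
tool_pos: [0.4935, -0.1953, 0.4043]
tool_rot: [-3.14, -0.002, 0.284]
contact_force: [-1.0, -0.3, -0.2]
opening: 0.0919
grip_force: 0.0
[ 0.49351832 -0.19530028  0.4042638 ] [-3.14011245e+00 -2.06502788e-03  2.84278606e-01] 1.1
[ 0.56980373 -0.17436788  0.38481704] [[ 0.28151403 -0.95955539 -0.00181845]
 [-0.91624933 -0.26937085  0.29652405]
 [-0.28502109 -0.08180953 -0.95502365]] [[339.23276076   0.         318.43368803]
 [  0.         339.23276076 238.89908175]
 [  0.           0.           1.        ]]
```

View pics/w1.png

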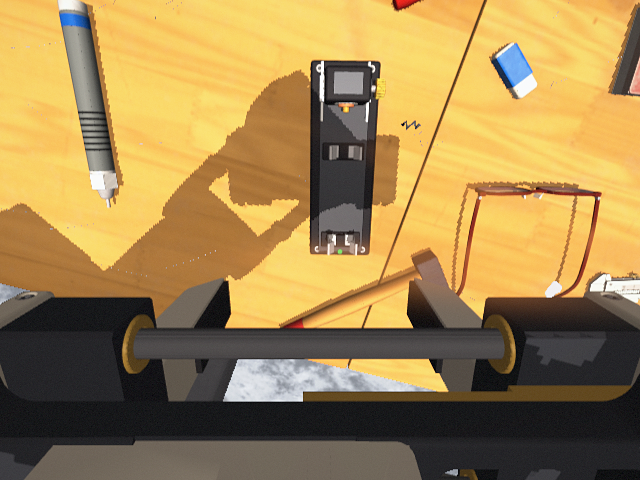

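The wrist view shows the dock upright, at columns 310–380 and rows 61–254. The plug block is at the top, around (348,85), with the plug at (347,106). The clips are at about (345,152) and (343,242). The handpiece runs from its socket end at (72,5) to its nose at (101,180).

```bash
python3 - <<'E'
from h import *
im=cv2.imread('pics/w1.png')
a=cv2.resize(im[50:260,290:400],None,fx=2.85,fy=2.85,interpolation=cv2.INTER_CUBIC)
b=cv2.resize(im[0:210,40:150],None,fx=2.85,fy=2.85,interpolation=cv2.INTER_CUBIC)
cv2.imwrite('pics/c1.png',np.hstack([a,b]));print(a.shape)
E
```

```text
(598, 314, 3)
```

View pics/c1.png

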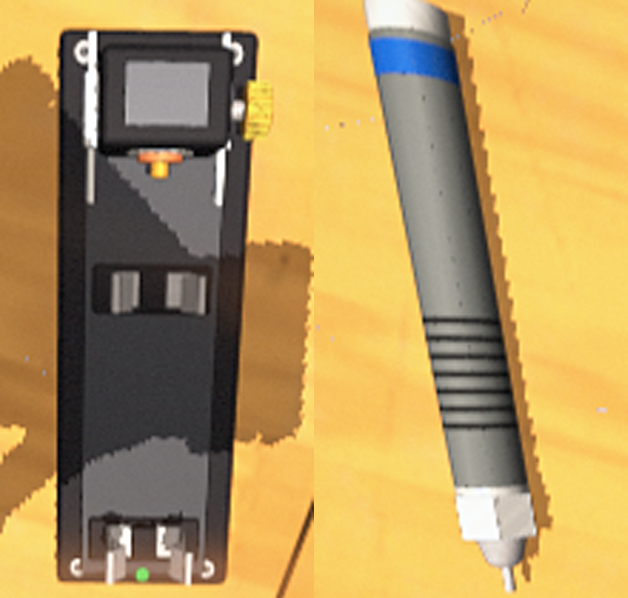

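The enlarged crop gives the dock corners at crop (60,30), (258,30), (58,582) and (226,582). The plug tip is at (159,175). The barrel's nose end is at about (455–523,488), and the blue band runs (370–462, 40–78).

```bash
python3 - <<'E'
from h import *
A=lambda x,y:(290+x/2.855-.3,50+y/2.855-.3)
B=lambda x,y:(40+(x-314)/2.855-.3,y/2.855-.3)
c=[px('w1',*A(*p),.014)[:2] for p in [(60,30),(258,30),(226,582),(58,582)]]
TL,TR,BR,BL=c; print(np.array(c))
n=np.linalg.norm;print('w',n(TL-TR),n(BL-BR),'len',n(TL-BL),n(TR-BR))
ux=(TL+TR-BL-BR);ux/=n(ux);print('yaw dock',np.arctan2(ux[1],ux[0]), 'ctr',(TL+TR+BR+BL)/4)
ctr=(TL+TR+BR+BL)/4; org=ctr-ux*.021; print('origin',org)
uy=np.array([-ux[1],ux[0]])
for nm,p,z in [('front clip L',(125,271),.051),('front clip R',(186,271),.051),('rear L',(118,540),.051),('rear R',(170,540),.051),('plugtip',(159,176),.034),('block L',(102,150),.055),('block R',(228,150),.055)]:
    q=px('w1',*A(*p),z)[:2]-org; d=px('w1',*A(*p)); print(nm,q@ux,q@uy,'depth',(d[:2]-org)@ux,(d[:2]-org)@uy,d[2])
# handpiece silhouettes at z~.012+; 
P=[B(371,40),B(456,40),B(453,488),B(524,488)]
sk=(px('w1',*P[0],.014)+px('w1',*P[1],.014))/2; ns=(px('w1',*P[2],.014)+px('w1',*P[3],.014))/2
print('band',sk,'nose',ns,n(sk-ns)); v=(sk-ns)[:2];v/=n(v);print('yaw hp',np.arctan2(v[1],v[0]),'center',ns[:2]+.08*v)
print('widths',n(px('w1',*P[0],.014)-px('w1',*P[1],.014)),n(px('w1',*P[2],.014)-px('w1',*P[3],.014)))
E
```

```text
[[ 0.63361331 -0.14703229]
 [ 0.65279159 -0.21248435]
 [ 0.4585552  -0.26725256]
 [ 0.43929872 -0.2017739 ]]
w 0.06820394788603051 0.06825150195900348 len 0.20187819142440092 0.2018101435506217
yaw dock 0.27471557066066965 ctr [ 0.5460647  -0.20713578]
origin [ 0.52585215 -0.21283251]
front clip L 0.042875001177728925 0.011327083389355187 depth 0.04191275368177147 0.009983425626728624 0.018432115702887164
front clip R 0.04309201278093128 -0.008932712332198955 depth 0.04214547152576907 -0.01227224220239417 0.01824295809483134
rear L -0.05070188788775707 0.011624982304134616 depth -0.06092492598371765 0.010293293067911007 0.01800859974181951
rear R -0.050491374492387796 -0.007135271812509499 depth -0.06047901330761629 -0.010254041906042947 0.018702541856956523
plugtip 0.0735868371684518 -0.00017829096843468257 depth 0.0733809940793736 7.127804486200932e-05 0.037463646827889996
block L 0.07987201729122866 0.019660496293930706 depth 0.082107391453372 0.019212424195845363 0.027828848552413077
block R 0.08029148341179533 -0.02025972896716781 depth 0.08393594049548324 -0.026259298151006395 0.011375721183893184
band [0.60874109 0.07923061 0.014     ] nose [0.46691753 0.04074097 0.014     ] 0.14695363952079177
yaw hp 0.26500787067468146 center [0.54412477 0.06169432]
widths 0.028317938054912794 0.026851996250844057
```

```bash
python3 -m crank '[[1,15,-29,12,0.02],[1,30,-58,25,0.02],[1,45,-87,37,0.02],[1,60,-116,50,0.02],[1,75,-145,62,0.02],[1,90,-174,75,0.02],[1,105,-203,87,0.02],[1,121,-232,100,0.02],[1,121,-232,100,0.02],[1,121,-232,100,0.02]]'
python3 - <<'E'
from h import *
o=telemetry.observe();print(o['tool_pos'],o['tool_rot'],o['time'])
snap('wrist','w2')
E
```

```text
time: 1.98
tool_pos: [0.5421, 0.0568, 0.3037]
tool_rot: [-3.141, 0.003, 0.261]
contact_force: [0.7, -0.6, 1.5]
opening: 0.0918
grip_force: 0.0
[0.54205781 0.05684528 0.30370266] [-3.14145805e+00  2.54450607e-03  2.61109231e-01] 1.9833
```

View pics/w2.png

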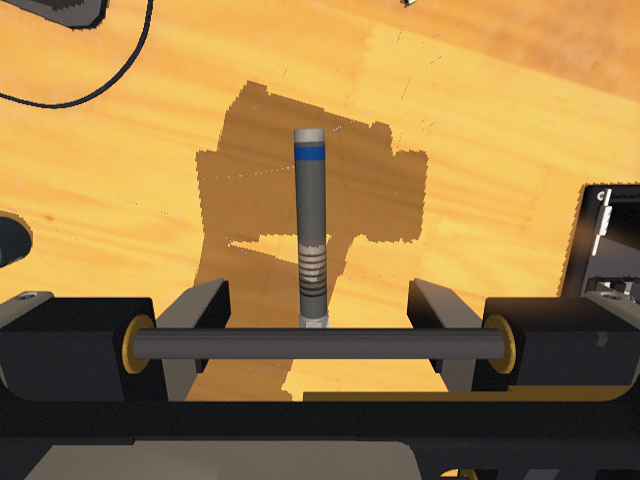

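The handpiece is now centred in the wrist view: socket face at about (309.5,129), columns 294–325. The barrel's nose end is at about (314,317), columns 301–327.

```bash
python3 - <<'E'
from h import *
s=px('w2',309.5,129.5,.018);m=px('w2',312,240,.018);e=px('w2',314,317,.018)
s2=px('w2',309.5,131);e2=px('w2',314,315);print(s2,e2)
n=np.linalg.norm(s-e);v=(s-e)/n;c=(s+e)/2;print(s,e,n,np.arctan2(v[1],v[0]),c)
o=telemetry.observe();p=o['tool_pos'];y=o['tool_rot'][2];print(p,y)
d=c-p;print('dx',d[0]*np.cos(y)+d[1]*np.sin(y),'dy',d[0]*np.sin(y)-d[1]*np.cos(y),'dz',p[2]-.181)
g=p+np.r_[0,0,0]; 
a=np.load('pics/w2.npz');R=cv2.Rodrigues(a['r'])[0];q=a['K']@(R@(g-[0,0,.159])+a['t'].ravel());print('grasp px',q/q[2])
E
```

```text
[0.62011985 0.08324064 0.02427813] [0.47419728 0.04152982 0.02440004]
[0.62114898 0.0836724  0.018     ] [0.46867021 0.04016467 0.018     ] 0.15856449515785667 0.2779501086499044 [0.5449096  0.06191853 0.018     ]
[0.54220799 0.05582099 0.30440174] 0.25940516697671523
dx 0.004175274849283018 dy -0.005200563675269839 dz 0.123401742312015
grasp px [318.04876142 315.73670286   1.        ]
```

```bash
python3 -m crank '[[1,4,-5,25,-0.02],[1,4,-5,50,-0.02],[1,4,-5,75,-0.02],[1,4,-5,95,-0.02],[1,4,-5,108,-0.02],[1,4,-5,115,-0.02],[1,4,-5,120,-0.02],[1,4,-5,122,-0.02],[1,4,-5,122,-0.02],[1,4,-5,122,-0.02]]'
```

```text
time: 2.87
tool_pos: [0.5454, 0.062, 0.1836]
tool_rot: [3.141, -0.002, 0.278]
contact_force: [-0.3, -1.0, 0.3]
opening: 0.0915
grip_force: 0.0
```

```bash
python3 -m crank '[[1,0,0,2.5,0],[0.2,0,0,2.5,0],[-0.2,0,0,2.5,0],[-0.5,0,0,2.5,0],[-0.7,0,0,2.5,0],[-1,0,0,2.5,0],[-1,0,0,2.5,0],[-1,0,0,2.5,0],[-1,0,0,2.5,0],[-1,0,0,2.5,0],[-1,0,0,2.5,0],[-1,0,0,2.5,0]]' 45; python3 -m crank '[[-1,0,0,0,0],[-1,0,0,0,0],[-1,0,0,0,0],[-1,0,0,0,0]]'
```

```text
time: 3.87
tool_pos: [0.545, 0.0624, 0.1802]
tool_rot: [-3.142, -0.0, 0.279]
contact_force: [-1.0, 0.4, 0.4]
opening: 0.0233
grip_force: 37.7
time: 4.2
tool_pos: [0.545, 0.0623, 0.1802]
tool_rot: [3.142, -0.0, 0.279]
contact_force: [0.5, 0.7, 0.3]
opening: 0.0229
grip_force: 45.0
```

```bash
python3 -m crank '[[-1,0,0,-10,0],[-1,0,0,-30,0],[-1,0,0,-55,0],[-1,0,0,-80,0],[-1,-12,26,-95,0],[-1,-27,59,-100,0],[-1,-43,92,-100,0],[-1,-58,125,-100,0],[-1,-73,158,-100,0],[-1,-88,191,-100,0],[-1,-103,222,-100,0],[-1,-112,242,-100,0]]'; python3 -m crank '[[-1,-5,10,0,0],[-1,-9,18,0,0],[-1,-9,18,0,0],[-1,-9,18,0,0],[-1,-9,18,0,0],[-1,-9,18,0,0]]'
python3 - <<'E'
from h import *
o=telemetry.observe();print(o['tool_pos'],o['tool_rot'],o['time'],o['contact_force'],o['torque'])
snap('wrist','w3'); snap('side','d3')
E
```

```text
time: 5.2
tool_pos: [0.503, -0.2042, 0.2809]
tool_rot: [3.14, 0.0, 0.277]
contact_force: [0.5, -1.0, -2.2]
opening: 0.0229
grip_force: 45.0
time: 5.7
tool_pos: [0.5005, -0.2196, 0.2802]
tool_rot: [-3.141, 0.0, 0.281]
contact_force: [0.1, 0.3, -1.2]
opening: 0.0231
grip_force: 45.0
[ 0.50053241 -0.21963288  0.28023339] [-3.14125093e+00  1.51726806e-04  2.80591162e-01] 5.7 [ 0.13833613  0.27445462 -1.16906139] [ 0.01071348 -0.0162363   0.00457137]
```

View pics/w3.png

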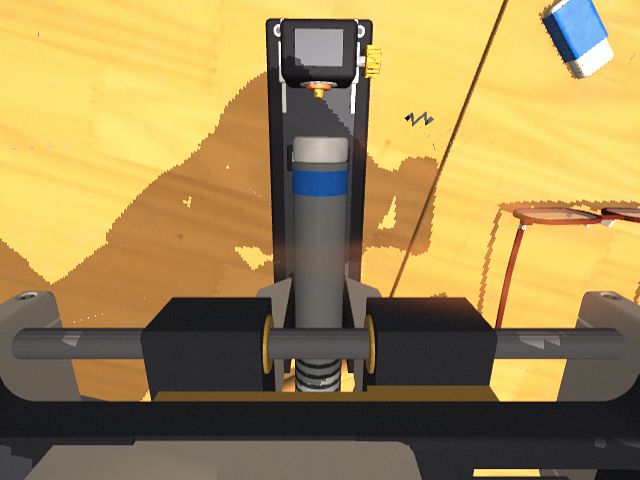

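```bash
python3 - <<'E'
from h import *
im=cv2.imread('pics/w3.png')
a=cv2.resize(im[10:300,250:390],None,fx=2.06,fy=2.06,interpolation=cv2.INTER_CUBIC)
s=cv2.imread('pics/d3.png')[150:250,260:400]
b=cv2.resize(s,None,fx=3.6,fy=5.97,interpolation=cv2.INTER_CUBIC)[:597]
cv2.imwrite('pics/c3.png',np.hstack([a[:597],b]));print(a.shape,b.shape)
E
```

```text
(597, 288, 3) (597, 504, 3)
```

View pics/c3.png

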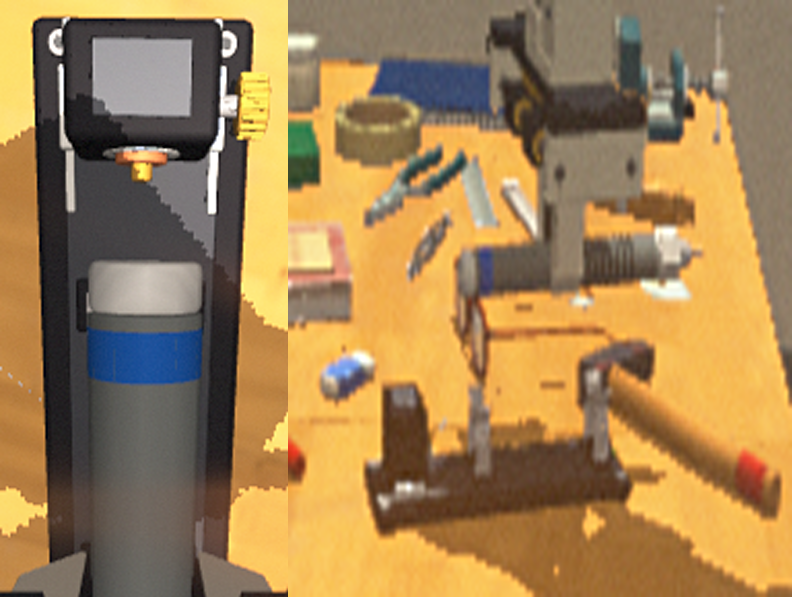

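The crop shows the plug tip at crop (141.5,172). The barrel mid-line is at column 145 (row 355) and 144.5 (row 560). The dock's mid-line is at 142.5 (row 40) and 140.5 (row 540). In the side view the barrel is held level above both clips.

```bash
python3 - <<'E'
from h import *
A=lambda x,y:(250+x/2.06-.25,10+y/2.06-.25)
f=lambda x,y,z:px('w3',*A(x,y),z)[:2]
a=(f(34,40,.007)+f(251,40,.007))/2; b=(f(50,540,.007)+f(231,540,.007))/2
print('w',np.linalg.norm(f(34,40,.007)-f(251,40,.007)),np.linalg.norm(f(50,540,.007)-f(231,540,.007)))
u=a-b;u/=np.linalg.norm(u);w=np.array([-u[1],u[0]]);print('dock yaw',np.arctan2(u[1],u[0]))
p1,p2=[(f(l,r,.112)+f(m,r,.112))/2 for l,m,r in [(88,202,355),(92,197,560)]]
v=p1-p2;v/=np.linalg.norm(v);print('hp yaw',np.arctan2(v[1],v[0]))
t=f(141.5,172,.034);print('plug',t,'offset from dock mid',(t-b)@w)
print('hp offs from dock mid',(p1-b)@w,(p2-b)@w)
o=np.array([.5255,-.2135])
s=f(145,258,.118);s2=f(145,300,.124);x=np.array([np.cos(.2747),np.sin(.2747)])
print('socket x',(s-o)@x,(s2-o)@x,'plug tip x',(t-o)@x, 'dockmid y at o', (o-b)@w)
p=telemetry.observe();print(p['tool_pos'],p['tool_rot'])
E
```

```text
w 0.06928230196566432 0.07103258393117118
dock yaw 0.2775205096528938
hp yaw 0.2806859619359802
plug [ 0.60111213 -0.19067092] offset from dock mid 0.00011444071519600288
hp offs from dock mid -0.0008885075536489496 -0.0010385732994577835
socket x 0.054630282998147 0.046996300414330144 plug tip x 0.07896975368457283 dockmid y at o -0.0011255502629874009
[ 0.50052635 -0.21993396  0.28027065] [-3.14155825e+00  3.60411579e-05  2.80365959e-01]
```

```bash
python3 -m crank '[[-1,0,-1,10,0.002],[-1,0,-1,22,0.002],[-1,0,-1,34,0.002],[-1,0,-1,42,0.002],[-1,0,-1,46,0.002],[-1,0,-1,48,0.002],[-1,0,-1,48,0.002],[-1,0,-1,48,0.002]]' 60; python3 -m crank '[[-1,0,0,1,0],[-1,0,0,2,0],[-1,0,0,3,0],[-1,0,0,4,0],[-1,0,0,5,0],[-1,0,0,6,0],[-1,0,0,7,0],[-1,0,0,8,0],[-1,0,0,9,0],[-1,0,0,10,0],[-1,0,0,10,0],[-1,0,0,10,0]]'
```

```text
time: 6.47
tool_pos: [0.5001, -0.22, 0.2325]
tool_rot: [3.141, -0.0, 0.277]
contact_force: [-1.1, -0.4, -1.5]
opening: 0.0228
grip_force: 60.0
time: 7.47
tool_pos: [0.5, -0.22, 0.2222]
tool_rot: [3.142, 0.0, 0.277]
contact_force: [-0.7, -0.2, -2.3]
opening: 0.023
grip_force: 60.0
```

```bash
python3 -m crank '[[-1,0,0,1,0],[-1,0,0,2,0],[-1,0,0,3,0],[-1,0,0,4,0],[-1,0,0,5,0],[-1,0,0,6,0],[-1,0,0,6,0],[-1,0,0,6,0]]'; python3 -m crank '[[-1,0,0,1,0],[-1,0,0,2,0],[-1,0,0,3,0],[-1,0,0,4,0],[-1,0,0,4,0],[-1,0,0,4,0]]'; python3 -m crank '[[-1,0,0,1,0],[-1,0,0,2,0],[-1,0,0,2,0],[-1,0,0,2,0]]'
```

```text
time: 8.13
tool_pos: [0.5001, -0.2195, 0.2173]
tool_rot: [3.141, -0.001, 0.277]
contact_force: [-2.4, 5.1, 10.6]
opening: 0.0225
grip_force: 60.0
time: 8.63
tool_pos: [0.5004, -0.2196, 0.2137]
tool_rot: [3.141, -0.002, 0.277]
contact_force: [-1.0, 6.3, 11.7]
opening: 0.0226
grip_force: 60.0
time: 8.97
tool_pos: [0.5004, -0.2195, 0.2114]
tool_rot: [3.141, -0.002, 0.277]
contact_force: [-0.2, 5.4, 10.0]
opening: 0.0228
grip_force: 60.0
```

```bash
python3 -m crank '[[-1,0,-0.5,0,0],[-1,0,-1,0,0],[-1,0,-1,1,0],[-1,0,-1,2,0],[-1,0,-1,2,0],[-1,0,-1,2,0]]'; python3 -m crank '[[-1,0,0,1,0],[-1,0,0,2,0],[-1,0,0,2,0],[-1,0,0,2,0]]';  python3 -m crank '[[-1,0,0,1,0],[-1,0,0,2,0],[-1,0,0,2,0],[-1,0,0,2,0]]'
```

```text
time: 9.47
tool_pos: [0.5003, -0.2189, 0.2092]
tool_rot: [3.14, -0.002, 0.277]
contact_force: [0.7, 3.6, 6.7]
opening: 0.0228
grip_force: 60.0
time: 9.8
tool_pos: [0.4999, -0.2189, 0.2061]
tool_rot: [3.141, -0.001, 0.277]
contact_force: [1.8, 3.3, -1.9]
opening: 0.0226
grip_force: 60.0
time: 10.13
tool_pos: [0.4994, -0.219, 0.2034]
tool_rot: [-3.141, 0.001, 0.277]
contact_force: [2.2, 0.8, -7.2]
opening: 0.0227
grip_force: 60.0
```

```bash
python3 -m crank '[[-1,0,0,1,0],[-1,0,0,1,0],[-1,0,0,1,0]]'; python3 -m crank '[[-1,0,0,1,0],[-1,0,0,1,0],[-1,0,0,1,0]]'
```

```text
time: 10.38
tool_pos: [0.4994, -0.219, 0.2027]
tool_rot: [-3.141, 0.001, 0.277]
contact_force: [-0.6, 0.0, -6.7]
opening: 0.0229
grip_force: 60.0
time: 10.63
tool_pos: [0.4995, -0.219, 0.2022]
tool_rot: [-3.141, 0.001, 0.277]
contact_force: [-2.1, 0.3, -3.8]
opening: 0.023
grip_force: 60.0
```

```bash
python3 -m crank '[[-1,0,0,1,0],[-1,0,0,1,0],[-1,0,0,1,0]]'; python3 -m crank '[[-1,0,0,0.5,0],[-1,0,0,1,0],[-1,0,0,1,0],[-1,0,0,1,0]]'
python3 - <<'E'
from h import *
o=telemetry.observe();print(o['contact_force'],o['torque'],o['tool_pos'])
snap('wrist','w4');snap('side','d4')
im=cv2.imread('pics/w4.png')
a=cv2.resize(im[0:290,250:390],None,fx=2.06,fy=2.06,interpolation=cv2.INTER_CUBIC)
s=cv2.imread('pics/d4.png')[165:250,260:400]
b=cv2.resize(s,None,fx=3.6,fy=7.03,interpolation=cv2.INTER_CUBIC)[:597]
cv2.imwrite('pics/c4.png',np.hstack([a[:597],b]))
E
```

```text
time: 10.88
tool_pos: [0.4994, -0.219, 0.2021]
tool_rot: [3.142, 0.0, 0.277]
contact_force: [-4.8, 2.2, 3.8]
opening: 0.023
grip_force: 60.0
time: 11.22
tool_pos: [0.4994, -0.219, 0.202]
tool_rot: [3.141, 0.0, 0.277]
contact_force: [-7.0, 3.6, 13.7]
opening: 0.0224
grip_force: 60.0
[-7.01890134  3.61468995 13.688951  ] [0.56485306 1.16736655 0.06635939] [ 0.49941023 -0.21897613  0.20196664]
```

View pics/c4.png

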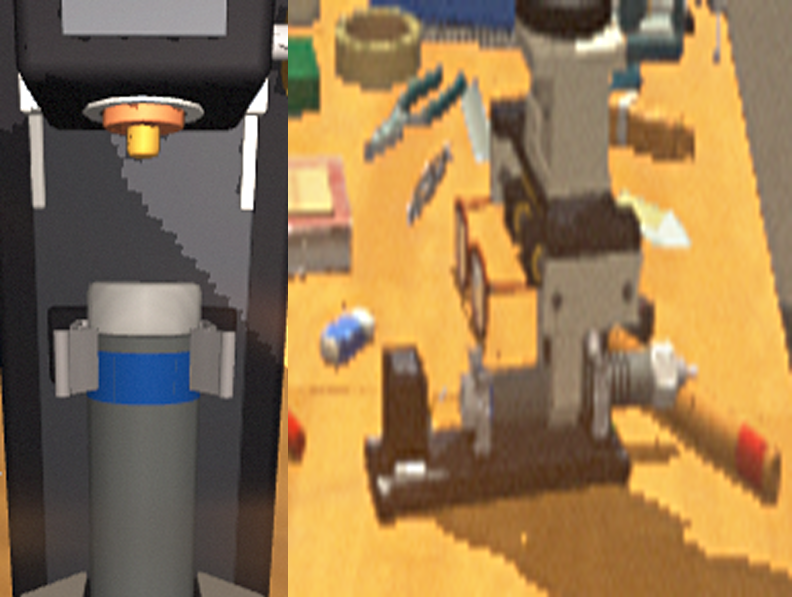

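Both clips have closed over the barrel, and the socket at crop (143,290) is in line with the plug at (143,155), with a clear gap between them. I'll unload the saddles and start sliding.

```bash
python3 -m crank '[[-1,0,0,-1.3,0],[-1,0,0,-1.3,0],[-1,0,0,-1.3,0],[-1,0,0,-1.3,0]]'; python3 -m crank '[[-1,1,0,0,0],[-1,2,0,0,0],[-1,3,0,0,0],[-1,4,0,0,0],[-1,4,0,0,0],[-1,4,0,0,0]]'; python3 -m crank '[[-1,1,0,0,0],[-1,2,0,0,0],[-1,3,0,0,0],[-1,4,0,0,0],[-1,4,0,0,0],[-1,4,0,0,0]]'
```

```text
time: 11.65
tool_pos: [0.4995, -0.219, 0.2021]
tool_rot: [-3.142, 0.0, 0.277]
contact_force: [-5.5, 2.3, 5.9]
opening: 0.0227
grip_force: 60.0
time: 12.15
tool_pos: [0.503, -0.2182, 0.202]
tool_rot: [-3.141, 0.002, 0.277]
contact_force: [-8.6, 0.3, 6.7]
opening: 0.0223
grip_force: 60.0
time: 12.65
tool_pos: [0.5068, -0.2171, 0.202]
tool_rot: [-3.141, 0.002, 0.277]
contact_force: [-7.6, 0.6, 6.3]
opening: 0.0226
grip_force: 60.0
```

```bash
python3 -m crank '[[-1,1,0,-0.5,0],[-1,2,0,-0.5,0],[-1,3,0,-0.5,0],[-1,4,0,-0.5,0],[-1,4,0,-0.5,0],[-1,4,0,-0.5,0]]'; for i in 1 2 3 4; do :; done; python3 -m crank '[[-1,0.5,0,0,0],[-1,1,0,0,0],[-1,1.5,0,0,0],[-1,2,0,0,0],[-1,2,0,0,0]]'; python3 -m crank '[[-1,0.5,0,0,0],[-1,1,0,0,0],[-1,1.5,0,0,0],[-1,2,0,0,0],[-1,2,0,0,0]]'
python3 - <<'E'
from h import *
o=telemetry.observe();print(o['contact_force'],o['torque'],o['tool_pos'])
snap('wrist','w5')
im=cv2.imread('pics/w5.png')
cv2.imwrite('pics/c5.png',cv2.resize(im[0:190,230:410],None,fx=3,fy=3,interpolation=cv2.INTER_CUBIC))
E
```

```text
time: 13.15
tool_pos: [0.5108, -0.216, 0.2021]
tool_rot: [-3.141, 0.001, 0.277]
contact_force: [-5.8, 0.3, 3.0]
opening: 0.0224
grip_force: 60.0
time: 13.57
tool_pos: [0.5126, -0.2154, 0.2021]
tool_rot: [-3.141, 0.002, 0.277]
contact_force: [-6.2, -0.1, 4.1]
opening: 0.0223
grip_force: 60.0
time: 13.98
tool_pos: [0.5145, -0.2149, 0.2021]
tool_rot: [-3.141, 0.002, 0.277]
contact_force: [-6.3, 0.2, 3.0]
opening: 0.0224
grip_force: 60.0
[-6.31055997  0.1916161   3.00772117] [-0.01258535  1.18006556 -0.0051337 ] [ 0.51454394 -0.21492256  0.20211278]
```

View pics/c5.png

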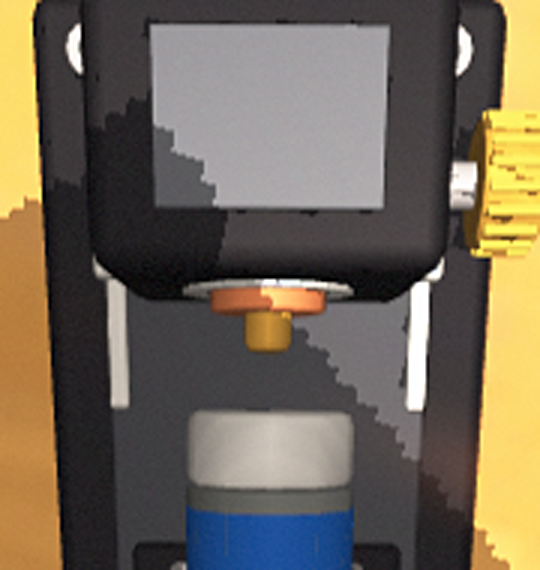

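The plug tip is at crop (268,350) and the socket face at row 410, so about 9 mm to the tip and 17 mm to the stop. It is aligned within 0.5 mm.

```bash
python3 -m crank '[[-1,1,0,0,0],[-1,2,0,0,0],[-1,3,0,0,0],[-1,4,0,0,0],[-1,5,0,0,0],[-1,6,0,0,0],[-1,6,0,0,0]]'; for k in 1; do :; done; python3 -m crank '[[-1,0.5,0,0,0],[-1,1,0,0,0],[-1,1.5,0,0,0],[-1,2,0,0,0],[-1,2,0,0,0]]'; python3 -m crank '[[-1,0.5,0,0,0],[-1,1,0,0,0],[-1,1.5,0,0,0],[-1,2,0,0,0],[-1,2,0,0,0]]'
```

```text
time: 14.62
tool_pos: [0.5204, -0.2133, 0.2021]
tool_rot: [-3.141, 0.002, 0.277]
contact_force: [-6.3, -0.7, 3.5]
opening: 0.0225
grip_force: 60.0
time: 15.03
tool_pos: [0.5223, -0.2128, 0.2021]
tool_rot: [-3.141, 0.002, 0.277]
contact_force: [-6.4, -1.2, 3.5]
opening: 0.0224
grip_force: 60.0
time: 15.45
tool_pos: [0.5242, -0.2122, 0.2021]
tool_rot: [-3.141, 0.002, 0.277]
contact_force: [-6.4, -0.9, 2.0]
opening: 0.0228
grip_force: 60.0
```

```bash
python3 -m crank '[[-1,0.5,0,0,0],[-1,1,0,0,0],[-1,1.5,0,0,0],[-1,2,0,0,0],[-1,2,0,0,0]]'; python3 -m crank '[[-1,0.5,0,0,0],[-1,1,0,0,0],[-1,1,0,0,0]]'; python3 -m crank '[[-1,0.5,0,0,0],[-1,1,0,0,0],[-1,1,0,0,0]]'
```

```text
time: 15.87
tool_pos: [0.5261, -0.2117, 0.2021]
tool_rot: [-3.141, 0.002, 0.277]
contact_force: [-5.9, -0.1, 2.4]
opening: 0.0227
grip_force: 60.0
time: 16.12
tool_pos: [0.527, -0.2115, 0.2021]
tool_rot: [-3.141, 0.002, 0.277]
contact_force: [-6.3, -1.1, 2.9]
opening: 0.0224
grip_force: 60.0
time: 16.37
tool_pos: [0.5278, -0.2112, 0.2021]
tool_rot: [-3.141, 0.002, 0.277]
contact_force: [-7.5, -0.6, 4.0]
opening: 0.023
grip_force: 60.0
```

```bash
python3 -m crank '[[-1,0.4,0,0,0],[-1,0.7,0,0,0],[-1,0.7,0,0,0]]'
```

```text
time: 16.62
tool_pos: [0.5284, -0.2111, 0.2021]
tool_rot: [-3.141, 0.003, 0.277]
contact_force: [-8.4, -0.4, 3.2]
opening: 0.0225
grip_force: 60.0
```

```bash
python3 -m crank '[[-1,0.4,0,0,0],[-1,0.7,0,0,0],[-1,0.7,0,0,0]]'
```

```text
time: 16.87
tool_pos: [0.529, -0.2109, 0.2021]
tool_rot: [-3.141, 0.003, 0.277]
contact_force: [-8.2, -1.9, 3.7]
opening: 0.0226
grip_force: 60.0
```

```bash
python3 -m crank '[[-1,0.3,0,0,0],[-1,0.6,0,0,0],[-1,0.6,0,0,0]]'
```

```text
time: 17.12
tool_pos: [0.5296, -0.2107, 0.2021]
tool_rot: [-3.141, 0.003, 0.277]
contact_force: [-8.9, -1.9, 4.0]
opening: 0.0228
grip_force: 60.0
```

```bash
python3 -m crank '[[-1,0.3,0,0,0],[-1,0.6,0,0,0],[-1,0.6,0,0,0]]'
```

```text
time: 17.37
tool_pos: [0.5299, -0.2106, 0.2021]
tool_rot: [-3.141, 0.003, 0.277]
contact_force: [-9.9, -2.5, 5.6]
opening: 0.0226
grip_force: 60.0
```

```bash
python3 -m crank '[[-1,0.2,0,0,0],[-1,0.4,0,0,0],[-1,0.4,0,0,0]]'
python3 - <<'E'
from h import *
snap('wrist','w6')
im=cv2.imread('pics/w6.png')
cv2.imwrite('pics/c6.png',cv2.resize(im[0:190,230:410],None,fx=3,fy=3,interpolation=cv2.INTER_CUBIC))
E
```

```text
time: 17.62
tool_pos: [0.5301, -0.2106, 0.2021]
tool_rot: [-3.141, 0.004, 0.277]
contact_force: [-12.6, -2.0, 6.1]
opening: 0.0227
grip_force: 60.0
```

View pics/c6.png

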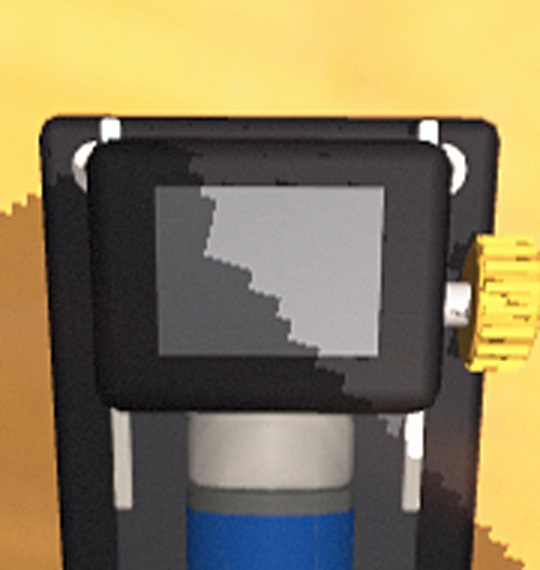

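The handpiece is against the block: travel since the last look is 16.2 mm, against 17 predicted. The force rose about 4 N over the sliding drag with almost no further motion. Releasing now.

```bash
python3 -m crank '[[-1,-0.5,0,-0.3,0],[-1,-0.5,0,-0.3,0],[-0.2,-0.5,0,-0.3,0],[0.2,-0.5,0,-0.3,0],[0.4,-0.5,0,-0.3,0],[0.4,-0.5,0,-0.3,0],[0.4,-0.5,0,-0.3,0],[0.4,-0.5,0,-0.3,0]]'; python3 -m crank '[[0.4,0,0,-5,0],[0.4,0,0,-15,0],[0.4,0,0,-30,0],[0.4,0,0,-50,0],[0.4,0,0,-70,0],[0.4,0,0,-90,0],[0.4,0,0,-100,0],[0.4,0,0,-100,0],[0.4,0,0,-100,0]]'
python3 - <<'E'
from h import *
snap('wrist','w7');snap('side','d7')
a=cv2.imread('pics/w7.png')[0:300,240:400];s=cv2.imread('pics/d7.png')[165:250,260:400]
cv2.imwrite('pics/c7.png',np.hstack([cv2.resize(a,(316,592)),cv2.resize(s,(480,592))]))
E
```

```text
time: 18.33
tool_pos: [0.5312, -0.2101, 0.2024]
tool_rot: [3.141, -0.0, 0.277]
contact_force: [0.0, -0.1, 0.0]
opening: 0.058
grip_force: 0.0
time: 19.08
tool_pos: [0.5309, -0.2101, 0.3027]
tool_rot: [3.141, -0.001, 0.277]
contact_force: [0.2, 0.1, -0.8]
opening: 0.0643
grip_force: 0.0
```

View pics/c7.png

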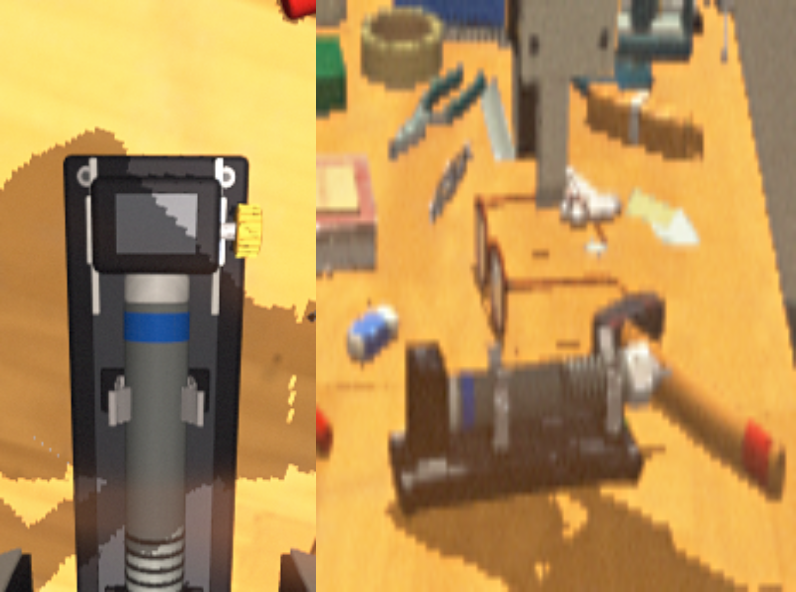

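The handpiece lies level in both clips with its socket end against the block, as seen in both views. The gripper is clear and the hammer is where it was.

```bash
python3 -c "
from cell import ticket;print(ticket.hand_in())"
```

```text
the job is handed in; nothing more can be done
None
```

The handpiece is back on its dock, seated in both clips and slid onto the plug up to the stop; I let go and handed the job in at about 19 s, and no verdict came back.

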